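Dispense the L-shaped corner piece from the tipping parts carousel

TASK

Turn the parts carousel by the upright peg on its wheel until the compartment holding the L-shaped wooden corner piece faces the spout. Then lift the round steel bar to tip the carousel until that piece slides out of the spout into the catch tray, and lower the carousel back to level. Do not tip it while another compartment faces the spout.

Things in the scene. Friction and masses are not known exactly. Their poses are not given: they have to be found in the camera images.
- carousel: Fixed plywood stand with catch tray. Origin: on the bench below the wheel's axis; z up. -y points from the wheel through the spout to the grey tray, +y to the lifting bar. Tray: open box, inside x +-75 mm, y -128 to -268 mm, walls 40 mm high, far wall 70. The ring wall round the wheel has radius 96 mm, top 110 mm above the bench; the spout is its 74 mm gap, with a lip out to y = -137.
- wheel_centre (a point): Middle of the wheel's floor on its axis, 85 mm above the bench, above the carousel's origin. The wheel is 176 mm across with five equal open-topped compartments of 72 degrees, parted by radial walls 24 mm high. Compartment centres lie 36, 108, 180, 252 and 324 degrees round from the peg. A centre within 12 degrees of the carousel's -y axis is well placed at the spout.
- peg (a point): Grip point of the upright round wooden peg that turns the wheel: 18 mm thick, 52 mm from the axis, on top of one radial wall, free for 50 mm below its top. The point is on its centre line, 139 mm above the bench, 23 mm below its top. The wheel turns either way without stops, with a drag of 2 N at the peg, and stays as left, also while tipped.
- bar (a point): Middle of the lifting bar: round steel, 14 mm thick, along the carousel's x axis, free for 98 mm between two arms, at y = +165, 85 mm above the bench when level; 62 mm of free space towards the ring wall, open on the other side, 66 mm below. It may turn between the fingers. The point's z axis is upright when level and leans towards the spout as it tips.
- hinge (a point): Point on the hinge line (along the carousel's x, at y = -105, 70 mm above the bench) about which bar, ring and wheel tip together. The bar is 270 mm from it horizontally and 15 mm above it when level. Level is the lower stop, 60 degrees the upper. Lifting takes about 4 N; released, it falls back by its weight. Parts start to slide at 15 to 25 degrees and are all out by 45.
- corner: The L-shaped brown wooden corner piece: legs 33 mm long, 12 thick, 22 high, 25 g, the L seen from above. Origin: middle of the 33 mm square round it, underside. It starts mid-compartment, 58 mm from the axis, in one of the four compartments away from the spout; the others hold a square block, a round disc and a narrow straight cleat of the same wood; the one nearest the spout is empty.
Things that resemble listed ones, but are neither listed nor needed, are in the scene too. Leave any pink, white or yellow look-alike of the corner alone.

How it is judged (in metres and radians):
On the way, in this order (a step that is already met when the one before it is completed fails the run):
1. the corner piece's compartment faces the spout, carousel level (z of corner in the frame of carousel above 0.06 m and x of corner in the frame of carousel between -0.045 and 0.045 m and y of corner in the frame of carousel below -0.03 m and angle between bar's own z axis and vertical below 0.1 rad), for 0.2 s.
2. the carousel is tipped by more than 12 degrees (angle between bar's own z axis and vertical above 0.21 rad), for 0.1 s.
3. the corner piece has slid into the catch tray (x of corner in the frame of carousel between -0.08 and 0.08 m and y of corner in the frame of carousel between -0.275 and -0.12 m and z of corner in the frame of carousel below 0.045 m), for 0.2 s.
At the end, for the whole second after the job is handed in: The corner piece lies at rest inside the catch tray and the carousel is back down, level within 5 degrees (all of step 3 and linear speed of corner below 0.03 m/s and angle between bar's own z axis and vertical below 0.09 rad); the robot touches nothing.
It fails at once if the carousel is tipped more than 10 degrees while the corner piece is still in the wheel and not at the spout (angle between bar's own z axis and vertical above 0.175 rad and z of corner in the frame of carousel above 0.06 m and not (x of corner in the frame of carousel between -0.045 and 0.045 m and y of corner in the frame of carousel below -0.03 m)).
It also fails if it takes over 54 s, if anything falls off the work surface, if the arm or the gripper's body presses on something with over 40 N, if the wrist force passes 120 N, or if a joint passes its speed limit or range.

ROBOT

A 6-joint arm with a two-finger parallel gripper is mounted at the origin on the work surface. World frame = base frame: x ahead of the robot, y to its left, z up, the work surface at z = 0. Lengths are in mm, angles in rad, forces in N, time in s.
With the tool pointing down it reaches from about 350 to 875 mm from the base axis. Payload 4.2 kg.
Tool frame: the origin (TCP) lies where the fingers leave the gripper's body, on its centre line; the fingertips stand 73 mm ahead of it and the grasp point (between the pads) lies 54 mm ahead of it; z points along the fingers, y is the direction in which the jaws open and shut (so a half turn about z gives the same grasp; the last joint's range is limited). The gripper opens to 85 mm and grips with 20 to 120 N. Pads are 22 mm wide; open, the fingers measure 114 mm over their backs; the gripper's body (76 mm by 85 mm) begins 54 mm behind the grasp point. The pads swing forward as they close: fully open they stand 13 mm farther back than shut.
Start: joints at [-0.912, 0.385, 0.008, 0, -1.194, -0.259], TCP at [243.285, -575.684, 303.912] pointing down, gripper open.
Joint ranges: [-3.14, 3.14], [-1.21, 2.06], [-1.07, 1.41], [-3.16, 2.05], [-2.99, -0.16], [-3.1, 3.1]. Speed limits (rad/s): [2.79, 2.79, 3.14, 3.14, 3.14, 3.14].

INTERFACE

Orientations are given as a unit quaternion [w, x, y, z].
In Python, from workcell import ctrl gives the robot as it stands. The module is installed in compiled form; this text tells all that it offers.
- The arm moves only by the shell command python3 -m inch 'ROWS' [OPENING] [FORCE]. ROWS is JSON, a list of rows, each a list of 4 numbers: the shift along the tool's x, y, z in m, then the turn about the tool's z in degrees. In form: [[x, y, z, spin], ...]. A call has 1 to 10 rows; each row shifts and turns the pose as measured when the row begins, along the tool's axes as they then stand; what a row does not reach is not made up. A row lasts 1/10 s, in which the tool goes at most 50 mm and 8.59 degrees, less where a joint would pass 70% of its speed; a pose out of reach is approached as far as the arm can. A call with a gripper value outside its range is refused whole. OPENING is the closure in counts, from 0 (fully open) to 255 (shut), set as the call begins (- or left out, the last holds). The fingers move at their own pace and stop on an object; FORCE is the grip in N (left out, the last holds). Time passes only in rows, so rows that do not move let the fingers close. It gives the time, the measured TCP pose, the force and the opening at its end, in the units of the state.
- ctrl.read_state(): the state, without advancing time (a new reading comes with each control period).
- ctrl.camera(name): name is "side" or "top"; returns a dict with "color" (420x560x3 uint8, red, green, blue), "z_map" (420x560 float32, mm along the optical axis (not along the pixel's ray), 0 where there is no reading), "K" (3x3 intrinsics, pixels), "D" ([k1, k2, p1, p2, k3] as OpenCV has them; the pictures are not rectified), "rvec" (rotation vector, rad) and "tvec" (3), from world to camera coordinates, as OpenCV has them. Camera axes: x right, y down, z forward; pixel columns grow to the right and rows downward; lengths in mm; the calibration is good to about 2 mm. A picture is of the moment at which its call begins.
- ctrl.sign_off(): hands the job in, once; it reports no verdict.
The state is a dict: "clock": time; "q": joint angles; "joint_velocities": joint speeds; "tau": joint torques, N m; "position": TCP position; "orientation": TCP orientation; "force": force on the tool from outside, world axes, zero at the start; "wrist_torque": the same for the moment, N m; "finger_gap": finger opening in mm.
Only numpy, scipy, OpenCV 4.12 (cv2) and the standard library are available. Lean on these libraries where they do the work, as an engineer would, in place of code of your own. Each camera call takes 0.05 s, during which the arm holds its last target. There are 200 camera calls.

## Working session

There is one attempt and no reset: what is moved stays moved. The work goes in short steps, Python scripts to look and compute and a shell command to move; the robot and the scene stay as the last step left them, time stands still between calls to the robot, and variables do not carry over. Pictures are saved under pics/ and viewed, about 8 in all and at most 12, crops included, and the job is handed in when it is done.

```bash
mkdir -p pics
cat > h.py <<'E'
import numpy as np, cv2
from workcell import ctrl
def cap(n):
    c=ctrl.camera(n); np.savez(f'{n}.npz',**c); return c
def pts(c,uv):
    "world points from depth at pixels uv"
    uv=np.atleast_2d(uv).astype(float); z=np.array([c['z_map'][int(v),int(u)] for u,v in uv])
    n=cv2.undistortPoints(uv.reshape(-1,1,2),c['K'],c['D']).reshape(-1,2)
    R=cv2.Rodrigues(c['rvec'])[0]
    return (np.c_[n,np.ones(len(n))]*z[:,None]-c['tvec'].reshape(3))@R
def plane(c,uv,h):
    uv=np.atleast_2d(uv).astype(float)
    n=cv2.undistortPoints(uv.reshape(-1,1,2),c['K'],c['D']).reshape(-1,2)
    R=cv2.Rodrigues(c['rvec'])[0]; o=-R.T@c['tvec'].reshape(3); d=np.c_[n,np.ones(len(n))]@R
    return o+d*((h-o[2])/d[:,2])[:,None]
def save(c,f): cv2.imwrite(f'pics/{f}.png',c['color'][:,:,::-1])
E
python3 - <<'E'
from h import *
for n in('top','side'):
    c=cap(n);save(c,n+'1');R=cv2.Rodrigues(c['rvec'])[0];print(n,-R.T@c['tvec'].reshape(3),c['K'][0,0],R[2])
print(ctrl.read_state())
E
```

```text
top [ 380.36843765   10.93471965 1255.11786986] 544.7617164629269 [ 0.09952822 -0.01247043 -0.99495659]
side [465.12985328 541.37271678 562.08543089] 397.7314663279178 [ 0.07008477 -0.75217493 -0.65522591]
{'clock': 0.1, 'q': array([-9.12353578e-01,  3.85487305e-01,  6.77975269e-03, -4.45082152e-04,
       -1.19399045e+00, -2.58599782e-01]), 'joint_velocities': array([ 0.00026991, -0.00183681,  0.00251076,  0.00142034,  0.00153198,
       -0.00031094]), 'tau': array([-4.63187898e-04, -3.93319809e+01,  1.88929796e+01,  4.19797227e+00,
       -2.59522974e-03,  8.54169940e-06]), 'position': array([ 243.1780495 , -575.34835653,  302.93147299]), 'orientation': array([-2.35378234e-04, -1.98511838e-01,  9.80098007e-01,  9.44181849e-04]), 'force': array([-0.19453558,  0.43569116, -1.04291512]), 'wrist_torque': array([-0.03281274, -0.03540597,  0.04392222]), 'finger_gap': 85.49898810566405}
```

View pics/top1.png

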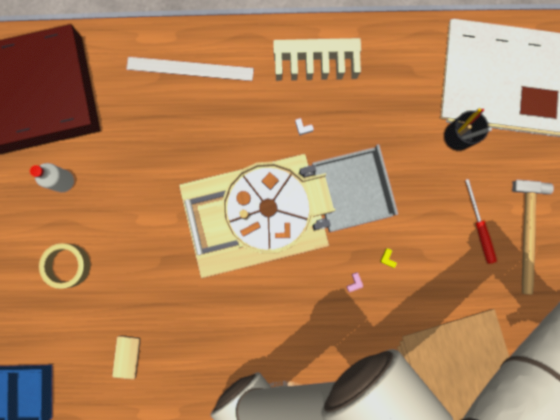

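View pics/side1.png

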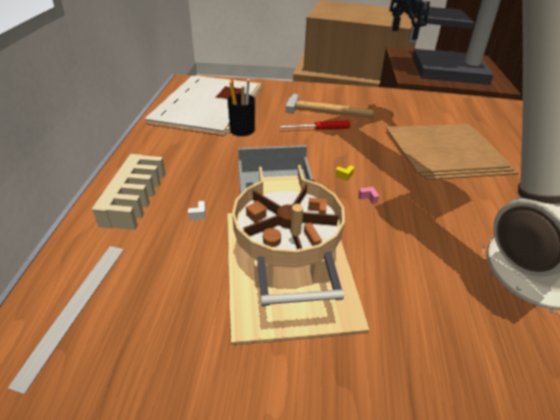

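The top view shows the wheel near (268,207), with the spout and tray to the right, the bar near (197,222), the peg near (243,214) and the L corner near (284,231). The side view agrees. I'll zoom in and measure next.

Run:
```python
from h import *
t=dict(np.load('top.npz'));s=dict(np.load('side.npz'))
a=cv2.resize(t['color'][140:290,170:405],None,fx=3.4,fy=3.4,interpolation=cv2.INTER_CUBIC)[:,:,::-1]
cv2.imwrite('pics/topcrop.png',a)
# full cloud from both depth maps
for n,c in(('top',t),('side',s)):
    v,u=np.mgrid[0:420,0:560];uv=np.c_[u.ravel(),v.ravel()]
    P=pts(c,uv);P[c['z_map'].ravel()==0]=np.nan;np.save(n+'P.npy',P.reshape(420,560,3))
P=np.load('topP.npy')
for nm,u,v in(('hub',268,207),('peg',243,214),('corner',286,235),('ringL',226,216),('bar',195,222),('tray',355,190),('board',190,190),('spoutlip',320,195)):print(nm,P[v,u])
# ring wall top: heights 106..114 near hub
c0=P[207,268][:2];r=np.hypot(*(P[...,:2]-c0).transpose(2,0,1))
m=(abs(P[...,2]-109)<6)&(r>80)&(r<115);Q=P[m]
A=np.c_[2*Q[:,:2],np.ones(len(Q))];x=np.linalg.lstsq(A,(Q[:,:2]**2).sum(1),rcond=None)[0]
print('ring',len(Q),x[:2],np.sqrt(x[2]+x[0]**2+x[1]**2))
for n in('top','side'):
    P=np.load(n+'P.npy');r=np.hypot(*(P[...,:2]-c0).transpose(2,0,1))
    m=(P[...,2]>125)&(P[...,2]<175)&(r<80);Q=P[m];print(n,'peg',len(Q),Q.mean(0) if len(Q) else '',Q.max(0) if len(Q) else '',Q.min(0) if len(Q) else'')
    m=(P[...,2]>75)&(P[...,2]<100)&(r>140)&(r<190);Q=P[m];print('bar',len(Q),Q.mean(0) if len(Q) else'',Q.min(0),Q.max(0))
```

```text
hub [493.8428646   20.85045507 107.72425138]
peg [475.62318113  71.00602146 162.80687364]
corner [433.51169886 -15.46055568 108.98860313]
ringL [480.10461284 113.01250376  72.92835757]
bar [467.78158885 178.54405295  87.33709215]
tray [ 538.64967629 -181.53637686    0.54956526]
board [547.74973503 200.24081467   9.8372626 ]
spoutlip [519.38138527 -92.36080569  82.79859779]
ring 608 [493.36485865  19.4981301 ] 94.84890954983538
top peg 74 [475.25069206  70.13477637 157.33808282] [484.03310317  79.21559609 168.01595019] [468.00264736  62.28025087 127.21124097]
bar 543 [458.6852812  174.46906494  89.06016216] [ 396.94588182 -120.1568404    76.02452274] [558.60025315 202.06093739  96.93225604]
side peg 247 [477.89333887  78.17475379 147.79583019] [486.87634723  84.17427271 162.59814334] [469.41506421  65.78626641 125.29986148]
bar 1105 [458.47883845 180.53153732  88.26416449] [397.43004872 133.5065818   75.94019682] [523.95973922 203.72561015  93.47321887]
```

View pics/topcrop.png

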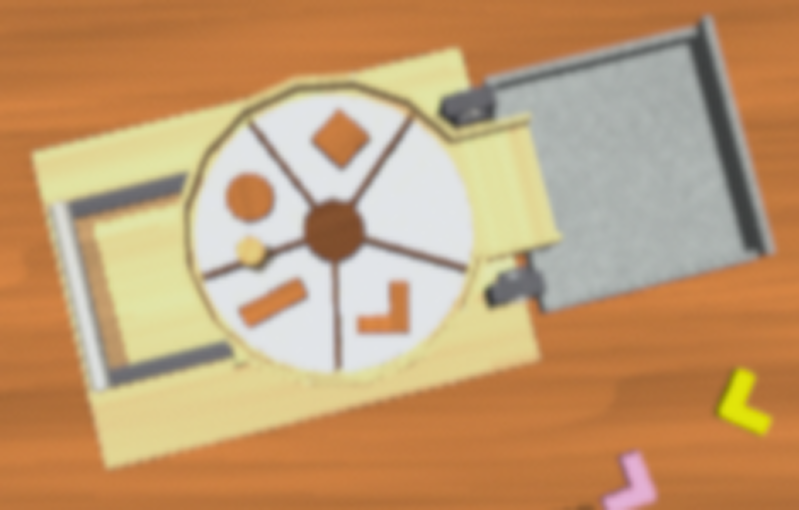

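The crop shows the bar from (62,205) to (99,388), the peg at (251,252), the hub at (334,229) and the corner near (392,310). The compartment at the spout, around (430,190), is empty. Now the exact angles.

Run:
```python
from h import *
t=dict(np.load('top.npz'));s=dict(np.load('side.npz'))
f=lambda cu,cv,h:plane(t,[[170+cu/3.4,140+cv/3.4]],h)[0]
def clean(P,c0,lo,hi,rlo,rhi):
    r=np.hypot(*(P[...,:2]-c0).transpose(2,0,1));return (P[...,2]>lo)&(P[...,2]<hi)&(r>rlo)&(r<rhi)
b1,b2=f(62,205,91),f(99,388,91);bm=(b1+b2)/2;print('bar',b1,b2,bm,np.linalg.norm(b1-b2))
hub=f(334,229,109);print('hub',hub)
peg=f(251,251,162);print('peg',peg)
ctr=np.array([493.5,20.0])
# tray far corners at height 70, mean edge
print('tray far',f(707,18,70),f(770,252,70))
# bright bar in side/top: grey mask on depth 80..97
for n,c in(('top',t),('side',s)):
    P=np.load(n+'P.npy');hsv=cv2.cvtColor(c['color'],cv2.COLOR_RGB2HSV)
    m=clean(P,ctr,75,100,135,200)&(hsv[...,1]<60)&(hsv[...,2]>130);Q=P[m]
    vx,vy,x0,y0=cv2.fitLine(Q[:,:2].astype(np.float32),cv2.DIST_HUBER,0,.01,.01).ravel()
    p=(Q[:,:2]-[x0,y0])@[vx,vy];print(n,'bar line',len(Q),np.degrees(np.arctan2(vy,vx)),x0,y0,p.min(),p.max(),Q[:,2].mean())
d=ctr-bm[:2];print('axis from bar-hub',np.degrees(np.arctan2(d[1],d[0])),np.hypot(*d))
lip=f(525,180,85)[:2]
e=peg[:2]-ctr;cc=f(388,312,107)[:2]-ctr
print('peg r',np.hypot(*e),'ang',np.degrees(np.arctan2(e[1],e[0])),'corner r',np.hypot(*cc),np.degrees(np.arctan2(cc[1],cc[0])))
```

```text
bar [514.64442241 191.95387496  91.        ] [398.76244729 170.17724934  91.        ] [456.70343485 181.06556215  91.        ] 117.91036248506532
hub [492.95377228  20.36193503 109.        ]
peg [476.00467579  69.38601995 162.        ]
tray far [ 628.46607162 -226.21507496   70.        ] [ 474.22265223 -259.79312176   70.        ]
top bar line 407 12.5962715 457.51266 181.04063 -67.70017848586684 63.35606545802055 89.76524911561414
side bar line 694 12.221184 456.6605 187.09013 -59.661274199777765 60.79412613219406 89.78814335855965
axis from bar-hub -77.13122595879292 165.21532167737817
peg r 52.39337111014441 ang 109.50702759554937 corner r 61.74838176709498 -149.06958700400793
```

Carousel: the axis is at about (493.5, 20) and the spout points at -77.4°. The peg is at 109.5° with r = 52.4 (52 expected). The corner's compartment centre is at 109.5 + 108 = 217.5°, so the wheel must turn about +65° (counter-clockwise from above). I'll go above the peg with the jaws tangential, yaw 199.5°.

```bash
cat > go.py <<'E'
# usage: go.py x y z yawdeg : remaining shift in tool axes (mm, world goal of TCP) and spin
import sys;from h import *;from scipy.spatial.transform import Rotation as Ro
s=ctrl.read_state();q=s['orientation'];R=Ro.from_quat(np.r_[q[1:],q[0]]).as_matrix()
g=np.array([float(a) for a in sys.argv[1:4]]);ty=np.degrees(np.arctan2(R[1,1],R[0,1]))
print('shift',(R.T@(g-s['position'])).round(1),'spin',round((ty-float(sys.argv[4])+180)%360-180,1),'yaw',ty.round(1),'pos',s['position'].round(1),'tz',R[:,2].round(3),'F',s['force'].round(1),'gap',round(s['finger_gap'],1),'t',s['clock'],'q6',s['q'][5].round(2))
E
python3 -m inch '[[-0.033,0.036,0,0],[-0.033,0.036,0,0],[-0.033,0.036,0,0],[-0.033,0.036,0,0],[-0.033,0.036,0,0],[-0.033,0.036,0,0],[-0.033,0.036,0,0],[-0.033,0.036,0,0],[-0.033,0.036,0,0],[-0.033,0.036,0,0]]' 0 25; python3 go.py 476 70 303 199.5
```

```text
clock: 1.1
position: [408.8, -107.4, 298.5]
orientation: [-0.002, -0.192, 0.981, 0.004]
force: [0.7, -0.1, 0.4]
finger_gap: 85.6
shift [-129.2  138.9   -3.6] spin -87.3 yaw 112.2 pos [ 408.8 -107.4  298.5] tz [-0.006  0.007 -1.   ] F [ 0.7 -0.1  0.4] gap 85.6 t 1.1 q6 -1.31
```

```bash
python3 -m inch '[[-0.033,0.036,0,0],[-0.033,0.036,0,0],[-0.033,0.036,0,0],[-0.029,0.030,-0.003,0],[0,0,0,-8],[0,0,0,-8],[0,0,0,-8],[0,0,0,-8],[0,0,0,-8],[0,0,0,-8]]' && python3 -m inch '[[0,0,0,-8],[0,0,0,-8],[0,0,0,-8],[0,0,0,-8],[0,0,0,-8],[0,0,0,0],[0,0,0,0]]'; python3 go.py 476 70 193 199.5
```

```text
clock: 2.1
position: [474.8, 81.8, 299.2]
orientation: [-0.003, -0.593, 0.805, 0.006]
force: [0.0, 0.5, 0.0]
finger_gap: 85.4
clock: 2.8
position: [472.8, 81.3, 296.3]
orientation: [0.003, 0.84, -0.543, -0.009]
force: [-0.8, 0.4, -0.5]
finger_gap: 85.3
shift [ 12.8   0.2 103.2] spin 4.8 yaw -155.7 pos [472.8  81.3 296.3] tz [-0.019  0.004 -1.   ] F [-0.8  0.4 -0.5] gap 85.3 t 2.8 q6 -0.07
```

```bash
python3 -m inch '[[0.0125,0,0,4.8],[0,0,0,0],[0,0,0.03,0],[0,0,0.03,0],[0,0,0,0]]'; python3 go.py 476 70 193 199.5
python3 - <<'E'
from h import *
for n in('side','top'):
    c=cap(n)
    if n=='side': cv2.imwrite('pics/s2.png',cv2.resize(c['color'][80:340,180:420],None,fx=2.2,fy=2.2)[:,:,::-1])
E
```

```text
clock: 3.3
position: [477.2, 70.6, 235.6]
orientation: [0.002, 0.814, -0.581, -0.008]
force: [-0.4, -0.5, -0.3]
finger_gap: 85.8
shift [ 0.6  0.7 42.6] spin -0.5 yaw -161.0 pos [477.2  70.6 235.6] tz [-0.016  0.006 -1.   ] F [-0.4 -0.5 -0.3] gap 85.8 t 3.3 q6 -0.14
```

View pics/s2.png

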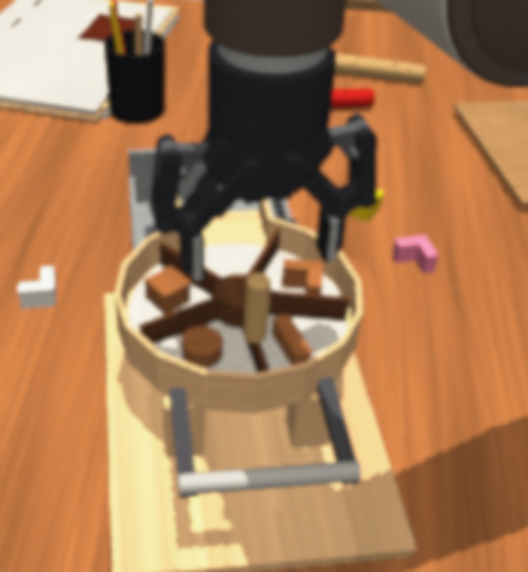

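The fingers, at (192,250) and (332,230), straddle the peg at (258,300). Next I descend and close.

```bash
python3 -m inch '[[0,0,0.022,0],[0,0,0.02,0],[0,0,0,0]]' && python3 -m inch '[[0,0,0,0],[0,0,0,0],[0,0,0,0],[0,0,0,0],[0,0,0,0],[0,0,0,0],[0,0,0,0],[0,0,0,0]]' 255 25; python3 go.py 476 70 193 199.5
```

```text
clock: 3.7
position: [482.5, 73.4, 202.1]
orientation: [-0.006, 0.815, -0.58, -0.002]
force: [-1.4, -0.1, -0.2]
finger_gap: 85.2
clock: 4.5
position: [484.2, 74.2, 208.0]
orientation: [-0.009, 0.815, -0.579, -0.0]
force: [-1.3, 0.2, -1.0]
finger_gap: 17.0
shift [ 1.4  9.3 14.8] spin -0.3 yaw -160.8 pos [484.2  74.2 208. ] tz [ 0.01   0.014 -1.   ] F [-1.3  0.2 -1. ] gap 17.0 t 4.5 q6 -0.14
```

The peg is held (gap 17), but idle rows drift the pose a few mm. I'll turn in short bursts and recompute from the measured pose each time.

```bash
cat > arc.py <<'E'
from h import *;from scipy.spatial.transform import Rotation as Ro
s=ctrl.read_state();q=s['orientation'];R=Ro.from_quat(np.r_[q[1:],q[0]]).as_matrix()
g=s['position']+R[:,2]*54-[493.5,20,0];a=np.degrees(np.arctan2(g[1],g[0]));ty=np.degrees(np.arctan2(R[1,1],R[0,1]))
print('peg ang',a.round(1),'r',np.hypot(g[0],g[1]).round(1),'z',g[2].round(1),'yaw-tangent',((ty-a-90+180)%360-180).round(1),'tz',R[:,2].round(3),'F',s['force'].round(1),'gap',s['finger_gap'].round(1),'t',s['clock'])
E
python3 arc.py; python3 -m inch '[[-0.0006,0.0072,0.001,-8],[-0.0006,0.0072,0.001,-8],[-0.0006,0.0072,0.001,-8]]' ; python3 arc.py
```

```text
clock: 4.8
position: [467.2, 67.4, 207.8]
orientation: [-0.011, 0.921, -0.39, 0.005]
force: [0.3, 1.7, 3.8]
finger_gap: 17.1Traceback (most recent call last):
  File "arc.py", line 4, in <module>
    print('peg ang',a.round(1),'r',np.hypot(g[0],g[1]).round(1),'z',g[2].round(1),'yaw-tangent',((ty-a-90+180)%360-180).round(1),'tz',R[:,2].round(3),'F',s['force'].round(1),'gap',s['finger_gap'].round(1),'t',s['clock'])
                                                                                                                                                                                    ^^^^^^^^^^^^^^^^^^^^^
AttributeError: 'float' object has no attribute 'round'
Traceback (most recent call last):
  File "arc.py", line 4, in <module>
    print('peg ang',a.round(1),'r',np.hypot(g[0],g[1]).round(1),'z',g[2].round(1),'yaw-tangent',((ty-a-90+180)%360-180).round(1),'tz',R[:,2].round(3),'F',s['force'].round(1),'gap',s['finger_gap'].round(1),'t',s['clock'])
                                                                                                                                                                                    ^^^^^^^^^^^^^^^^^^^^^
AttributeError: 'float' object has no attribute 'round'
```

```bash
sed -i "s/s\['finger_gap'\].round(1)/round(s['finger_gap'],1)/" arc.py; python3 arc.py
```

```text
peg ang 117.7 r 54.5 z 153.8 yaw-tangent 16.4 tz [ 0.017  0.017 -1.   ] F [0.3 1.7 3.8] gap 17.1 t 4.8
```

```bash
python3 -m inch '[[-0.0018,0.009,0.001,-6],[-0.0018,0.009,0.001,-7],[-0.0018,0.009,0.001,-7]]' ; python3 arc.py
```

```text
clock: 5.1
position: [450.7, 53.8, 207.7]
orientation: [-0.015, 0.977, -0.214, 0.013]
force: [-2.3, 6.4, 4.9]
finger_gap: 17.3
peg ang 139.5 r 54.1 z 153.8 yaw-tangent 15.8 tz [ 0.033  0.024 -0.999] F [-2.3  6.4  4.9] gap 17.3 t 5.1
```

```bash
python3 -m inch '[[-0.0012,0.0095,0.001,-7],[-0.0012,0.0095,0.001,-7],[-0.0012,0.0095,0.001,-7],[-0.0012,0.0095,0.001,-7]]' ; python3 arc.py
```

```text
clock: 5.5
position: [438.8, 22.4, 207.5]
orientation: [-0.015, 0.999, 0.043, 0.021]
force: [-1.9, 2.5, 4.0]
finger_gap: 17.2
peg ang 175.5 r 52.7 z 153.6 yaw-tangent 9.4 tz [ 0.041  0.031 -0.999] F [-1.9  2.5  4. ] gap 17.2 t 5.5
```

```bash
python3 -m inch '[[0,0,0,0],[0,0,0,0],[0,0,0,0],[0,0,-0.01,0],[0,0,-0.03,0],[0,0,-0.03,0],[0,0,-0.03,0]]' 0; python3 go.py 457 181 300 282.6; python3 go.py 457 181 300 282.6
```

```text
clock: 6.2
position: [433.9, 19.1, 308.5]
orientation: [-0.013, 0.999, 0.039, 0.018]
force: [1.0, 0.9, -0.0]
finger_gap: 85.5
shift [  35.2 -159.3   13.8] spin -8.1 yaw -85.5 pos [433.9  19.1 308.5] tz [ 0.034  0.028 -0.999] F [ 1.   0.9 -0. ] gap 85.5 t 6.2 q6 1.24
shift [  35.2 -159.3   13.8] spin -8.1 yaw -85.5 pos [433.9  19.1 308.5] tz [ 0.034  0.028 -0.999] F [ 1.   0.9 -0. ] gap 85.5 t 6.2 q6 1.24
```

```bash
python3 -m inch '[[0.009,-0.04,0,0],[0.009,-0.04,0,0],[0.009,-0.04,0,0],[0.008,-0.04,0,0],[0,0,0,-8]]'; python3 go.py 457 181 300 282.6
python3 - <<'E'
from h import *
c=cap('top');d=cap('side')
a=cv2.resize(c['color'][140:290,170:405],None,fx=2.4,fy=2.4);b=cv2.resize(d['color'][140:340,180:420],None,fx=1.8,fy=1.8)
w=max(a.shape[1],b.shape[1]);p=lambda i:cv2.copyMakeBorder(i,0,600-0-i.shape[0] if 0 else 0,0,w-i.shape[1],cv2.BORDER_CONSTANT)
o=np.vstack([p(a),p(b)]);o=cv2.resize(o,None,fx=min(1,600/o.shape[0]),fy=min(1,600/o.shape[0]));cv2.imwrite('pics/c3.png',o[:,:,::-1])
E
```

```text
clock: 6.7
position: [459.9, 187.1, 325.1]
orientation: [-0.015, 0.994, 0.106, 0.027]
force: [-0.8, -0.6, -0.2]
finger_gap: 85.7
shift [-5.5  5.9 24.7] spin -0.4 yaw -77.8 pos [459.9 187.1 325.1] tz [ 0.051  0.035 -0.998] F [-0.8 -0.6 -0.2] gap 85.7 t 6.7 q6 1.06
```

View pics/c3.png

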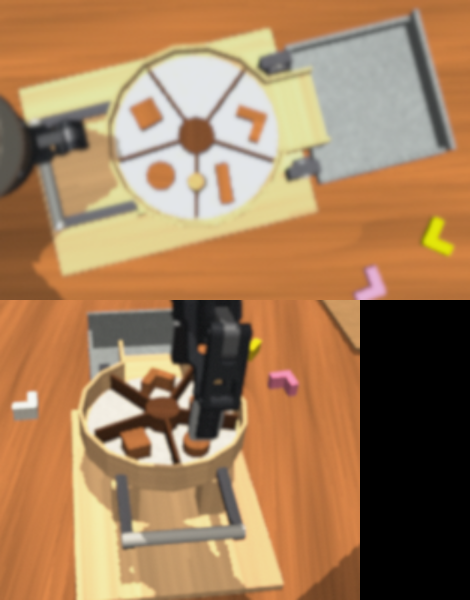

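The corner's compartment now faces the spout: its dividers at (245,70) and (270,158) bracket the spout direction to within about 5°. Next I grasp the bar. Allowing for the 3.5° tool tilt, the TCP goal is (454, 179, 139).

```bash
python3 go.py 454 179 139 282.6; python3 -m inch '[[-0.018,0,0.03,0],[0,0,0.03,0],[0,0,0.03,0],[0,0,0,0]]'; python3 go.py 454 179 139 282.6
```

```text
shift [-16.4   8.5 185. ] spin -0.7 yaw -78.1 pos [459.  184.4 324.7] tz [ 0.05   0.034 -0.998] F [-2.1 -0.1  0.5] gap 85.5 t 6.8 q6 1.06
clock: 7.2
position: [445.8, 182.1, 234.3]
orientation: [-0.015, 0.995, 0.095, 0.029]
force: [0.0, -0.0, -0.2]
finger_gap: 85.4
shift [ 1.7  7.  95.4] spin -1.7 yaw -79.1 pos [445.8 182.1 234.3] tz [ 0.054  0.036 -0.998] F [ 0.  -0.  -0.2] gap 85.4 t 7.2 q6 1.02
```

```bash
python3 -m inch '[[0.002,0.007,0.02,-1.7],[0,0,0.025,0],[0,0,0,0]]'; python3 go.py 454 179 139 282.6
python3 - <<'E'
from h import *
d=cap('side');cv2.imwrite('pics/s4.png',cv2.resize(d['color'][120:360,180:420],None,fx=2,fy=2)[:,:,::-1])
E
```

```text
clock: 7.5
position: [453.9, 176.6, 192.9]
orientation: [-0.016, 0.994, 0.106, 0.032]
force: [-0.2, -1.0, 0.2]
finger_gap: 85.4
shift [-3.  -0.9 53.9] spin -0.3 yaw -77.7 pos [453.9 176.6 192.9] tz [ 0.06   0.038 -0.997] F [-0.2 -1.   0.2] gap 85.4 t 7.5 q6 1.06
```

View pics/s4.png

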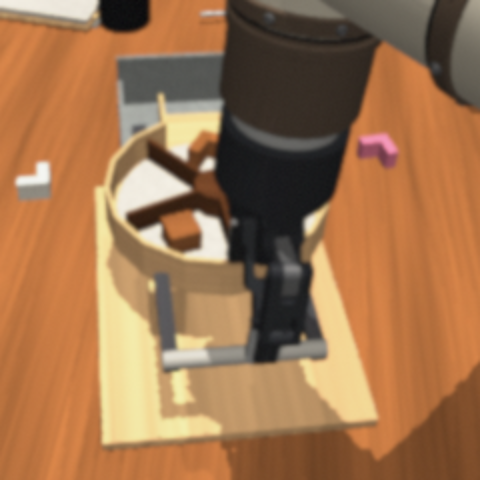

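The near finger stands in front of the bar at about (265,350), close to its middle (245,353). Now the rest of the descent, then close.

```bash
python3 -m inch '[[-0.002,0,0.025,0],[-0.001,0,0.025,0],[0,0,0.003,0]]'; python3 go.py 454 179 139 282.6;  python3 -m inch '[[0,0,0,0],[0,0,0,0],[0,0,0,0],[0,0,0,0],[0,0,0,0],[0,0,0,0]]' 255 40; python3 go.py 454 179 139 282.6
```

```text
clock: 7.85
position: [459.6, 181.1, 148.5]
orientation: [-0.02, 0.993, 0.106, 0.04]
force: [0.0, 0.4, 0.6]
finger_gap: 85.5
shift [-6.7  1.2  9. ] spin -0.4 yaw -77.8 pos [459.6 181.1 148.5] tz [ 0.076  0.048 -0.996] F [0.  0.4 0.6] gap 85.5 t 7.85 q6 1.05
clock: 8.45
position: [462.7, 181.9, 155.8]
orientation: [-0.022, 0.993, 0.106, 0.045]
force: [1.9, -0.0, -3.7]
finger_gap: 11.8
shift [-10.7   1.5  15.8] spin -0.3 yaw -77.7 pos [462.7 181.9 155.8] tz [ 0.085  0.053 -0.995] F [ 1.9 -0.  -3.7] gap 11.8 t 8.45 q6 1.05
```

The upward drift left only the fingertips on the bar (gap 11.8, not 14). I'll open, go lower and regrip, with a small downward bias against the drift.

```bash
python3 -m inch '[[0,0,0.001,0],[0,0,0.001,0],[0,0,0.001,0]]' 0; python3 -m inch '[[-0.01,0,0.018,0],[0,0,0.008,0],[0,0,0.0,0]]';python3 go.py 454 179 139 282.6
```

```text
clock: 8.75
position: [463.0, 182.1, 153.1]
orientation: [-0.022, 0.993, 0.106, 0.046]
force: [0.3, -0.0, -0.1]
finger_gap: 55.0
clock: 9.05
position: [456.8, 185.3, 127.8]
orientation: [-0.025, 0.993, 0.106, 0.049]
force: [0.4, 1.7, 1.0]
finger_gap: 85.2
shift [ -2.9   5.1 -11.8] spin -0.3 yaw -77.7 pos [456.8 185.3 127.8] tz [ 0.091  0.06  -0.994] F [0.4 1.7 1. ] gap 85.2 t 9.05 q6 1.03
```

```bash
python3 -m inch '[[0,0,0.002,0],[0,0,0.0015,0],[0,0,0.0015,0],[0,0,0.0015,0],[0,0,0.001,0],[0,0,0.001,0]]' 255 40; python3 go.py 454 179 139 282.6
```

```text
clock: 9.65
position: [459.0, 182.0, 120.0]
orientation: [-0.021, 0.993, 0.107, 0.047]
force: [-12.9, 9.2, 15.2]
finger_gap: 12.6
shift [ -3.6   1.3 -19.4] spin -0.2 yaw -77.6 pos [459. 182. 120.] tz [ 0.089  0.051 -0.995] F [-12.9   9.2  15.2] gap 12.6 t 9.65 q6 1.03
```

Now it sits too low (grasp point at z 66, 15 N upward), so I'll regrip about 17 mm higher.

```bash
python3 -m inch '[[0,0,0,0],[0,0,0,0],[0,0,0,0],[-0.004,0,-0.014,0],[0,0,-0.002,0]]' 0; python3 go.py 454 179 139 282.6
```

```text
clock: 10.15
position: [453.4, 179.4, 134.9]
orientation: [-0.02, 0.993, 0.106, 0.046]
force: [0.5, 0.2, -0.2]
finger_gap: 83.4
shift [ 0.9  0.4 -4. ] spin -0.3 yaw -77.7 pos [453.4 179.4 134.9] tz [ 0.088  0.05  -0.995] F [ 0.5  0.2 -0.2] gap 83.4 t 10.15 q6 1.03
```

```bash
python3 -m inch '[[0,0,0.0005,0],[0,0,0.0005,0],[0,0,0.0005,0],[0,0,0.0005,0],[0,0,0.0005,0],[0,0,0.0005,0]]' 255 40; python3 go.py 454 179 139 282.6
```

```text
clock: 10.75
position: [453.4, 180.7, 131.0]
orientation: [-0.02, 0.993, 0.107, 0.046]
force: [-5.1, -2.3, 11.7]
finger_gap: 12.8
shift [ 1.   1.6 -8. ] spin -0.2 yaw -77.6 pos [453.4 180.7 131. ] tz [ 0.086  0.05  -0.995] F [-5.1 -2.3 11.7] gap 12.8 t 10.75 q6 1.03
```

Gripped with the bar about 8 mm behind the grasp point, which is fine. I'll lift along the arc and track the tip angle from the TCP.

```bash
cat > tip.py <<'E'
from h import *;from scipy.spatial.transform import Rotation as Ro
s=ctrl.read_state();q=s['orientation'];R=Ro.from_quat(np.r_[q[1:],q[0]]).as_matrix()
n=np.r_[np.cos(np.radians(-77.4)),np.sin(np.radians(-77.4)),0];e=np.r_[-n[1],n[0],0]
c=np.r_[493.5,20,0]+105*n+[0,0,70];b=s['position']+R[:,2]*46-c
th=np.degrees(np.arctan2(b[2],-b@n))-3.18;print('theta',th.round(1),'rad',np.hypot(b[2],b@n).round(1),'x',(b@e).round(1),'F',s['force'].round(1),'gap',round(s['finger_gap'],1),'t',s['clock'],'tz',R[:,2].round(3))
for d in(4,10):
    a=np.radians([th+3.18,th+3.18+d]);w=270.4*((np.cos(a[0])-np.cos(a[1]))*n+np.r_[0,0,np.sin(a[1])-np.sin(a[0])])-e*(b@e)*.2;print(d,'deg up: tool shift',(R.T@w).round(1))
E
python3 tip.py; python3 -m inch '[[0.0015,0.0005,-0.015,0],[0.0015,0.001,-0.015,0],[0.0015,0.0015,-0.015,0],[0.0015,0.0025,-0.015,0]]'; python3 tip.py
```

```text
theta 0.0 rad 272.4 x 0.3 F [-5.1 -2.3 11.7] gap 12.8 t 10.75 tz [ 0.086  0.05  -0.995]
4 deg up: tool shift [  1.7   1.1 -18.8]
10 deg up: tool shift [  4.4   5.3 -46.6]
clock: 11.15
position: [455.4, 172.1, 188.6]
orientation: [-0.018, 0.993, 0.107, 0.043]
force: [4.9, -2.6, -6.4]
finger_gap: 13.0
theta 12.3 rad 272.8 x 0.1 F [ 4.9 -2.6 -6.4] gap 13.0 t 11.15 tz [ 0.082  0.045 -0.996]
4 deg up: tool shift [  1.6   5.2 -18.1]
10 deg up: tool shift [  4.1  15.3 -44.4]
```

The radius stays at 272 and the load at about 6 N, so the bar is coming along. I keep lifting.

```bash
python3 -m inch '[[0.0016,0.005,-0.018,0],[0.0016,0.006,-0.0175,0],[0.0016,0.007,-0.017,0],[0.0015,0.0085,-0.0165,0]]'; python3 tip.py
```

```text
clock: 11.55
position: [461.5, 144.8, 256.2]
orientation: [-0.02, 0.993, 0.107, 0.043]
force: [1.4, 2.9, -3.9]
finger_gap: 12.6
theta 27.7 rad 273.8 x 0.1 F [ 1.4  2.9 -3.9] gap 12.6 t 11.55 tz [ 0.081  0.048 -0.996]
4 deg up: tool shift [  1.5   9.8 -16.1]
10 deg up: tool shift [  3.6  26.4 -38.9]
```

```bash
python3 -m inch '[[0.0015,0.010,-0.016,0],[0.0015,0.011,-0.0155,0],[0.0014,0.012,-0.0145,0],[0.0014,0.013,-0.014,0],[0.0013,0.014,-0.0135,0]]'; python3 tip.py
python3 - <<'E'
from h import *
d=cap('side');t=cap('top')
o=np.hstack([cv2.resize(d['color'][60:340,160:440],(400,400)),cv2.resize(t['color'][130:290,240:400],(400,400))]);cv2.imwrite('pics/c5.png',o[:,:,::-1])
E
```

```text
clock: 12.05
position: [474.5, 86.6, 328.2]
orientation: [-0.026, 0.993, 0.107, 0.043]
force: [2.1, 0.8, -4.6]
finger_gap: 12.4
theta 47.2 rad 275.9 x 0.1 F [ 2.1  0.8 -4.6] gap 12.4 t 12.05 tz [ 0.079  0.06  -0.995]
4 deg up: tool shift [  1.1  14.4 -12.1]
10 deg up: tool shift [  2.7  37.6 -28.3]
```

View pics/c5.png

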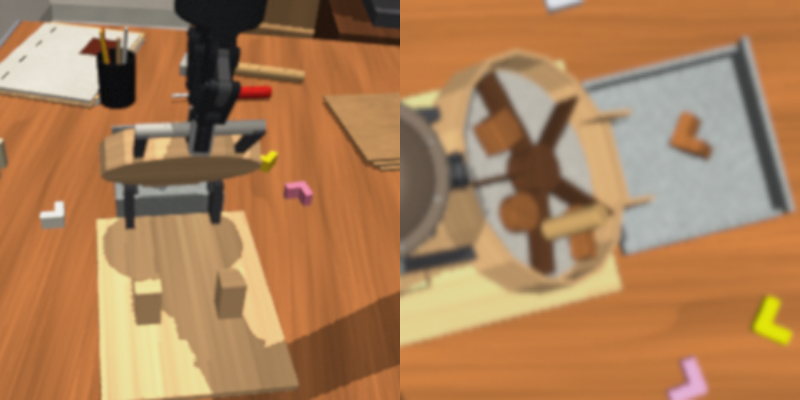

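The corner piece already lies in the tray, at right panel (690,137); the other parts are still in the wheel. I lower along the reverse arc.

```bash
python3 -m inch '[[-0.001,-0.014,0.0125,0],[-0.001,-0.0135,0.0135,0],[-0.0012,-0.0125,0.014,0],[-0.0013,-0.0115,0.015,0],[-0.0014,-0.0105,0.0155,0]]'; python3 tip.py
```

```text
clock: 12.65
position: [460.8, 147.7, 255.1]
orientation: [-0.021, 0.993, 0.105, 0.042]
force: [8.6, -6.2, -7.1]
finger_gap: 12.7
theta 27.1 rad 276.0 x 0.0 F [ 8.6 -6.2 -7.1] gap 12.7 t 12.65 tz [ 0.08   0.051 -0.995]
4 deg up: tool shift [  1.5   9.5 -16.2]
10 deg up: tool shift [  3.7  25.9 -39.2]
```

```bash
python3 -m inch '[[-0.0015,-0.0075,0.0165,0],[-0.0016,-0.0065,0.017,0],[-0.0016,-0.0055,0.0175,0],[-0.0016,-0.0045,0.0175,0]]'; python3 tip.py
```

```text
clock: 13.05
position: [454.6, 175.1, 181.3]
orientation: [-0.019, 0.993, 0.108, 0.042]
force: [8.9, -5.9, -4.0]
finger_gap: 12.5
theta 10.6 rad 274.2 x -0.0 F [ 8.9 -5.9 -4. ] gap 12.5 t 13.05 tz [ 0.08   0.048 -0.996]
4 deg up: tool shift [  1.6   4.6 -18.2]
10 deg up: tool shift [  4.   13.9 -44.9]
```

```bash
python3 -m inch '[[-0.0013,-0.0018,0.014,0],[-0.0013,-0.001,0.013,0],[-0.001,-0.0005,0.012,0],[-0.0005,0,0.007,0]]'; python3 tip.py
```

```text
clock: 13.45
position: [455.2, 181.5, 134.3]
orientation: [-0.017, 0.993, 0.112, 0.044]
force: [-6.7, -11.0, 44.7]
finger_gap: 12.5
theta 0.7 rad 272.7 x 2.0 F [ -6.7 -11.   44.7] gap 12.5 t 13.45 tz [ 0.083  0.044 -0.996]
4 deg up: tool shift [  1.3   1.5 -18.8]
10 deg up: tool shift [  3.8   6.2 -46.6]
```

At the lower stop (44 N through the pads). I ease off, release and retreat straight up.

```bash
python3 -m inch '[[0,0,-0.001,0],[0,0,-0.001,0]]'; python3 -m inch '[[0,0,0,0],[0,0,0,0],[0,0,0,0],[0,0,0,0],[0,0,0,0]]' 0; python3 go.py 454 179 139 282.6
```

```text
clock: 13.65
position: [455.3, 181.3, 136.2]
orientation: [-0.017, 0.993, 0.112, 0.044]
force: [3.4, -0.2, -3.3]
finger_gap: 12.3
clock: 14.15
position: [454.4, 181.7, 134.8]
orientation: [-0.016, 0.993, 0.112, 0.043]
force: [0.2, -0.0, 0.5]
finger_gap: 83.1
shift [-0.6  2.4 -4.4] spin 0.3 yaw -77.1 pos [454.4 181.7 134.8] tz [ 0.082  0.042 -0.996] F [ 0.2 -0.   0.5] gap 83.1 t 14.15 q6 1.04
```

```bash
python3 -m inch '[[0.001,0,-0.02,0],[0.002,0,-0.025,0],[0.002,0,-0.03,0],[0.003,0,-0.03,0],[0.003,0,-0.03,0],[0.003,0,-0.03,0],[0,0,0,0]]'; python3 go.py 454 179 139 282.6
python3 - <<'E'
from h import *
d=cap('side');t=cap('top')
o=np.hstack([cv2.resize(d['color'][100:380,160:440],(400,400)),cv2.resize(t['color'][110:310,190:390],(400,400))]);cv2.imwrite('pics/c6.png',o[:,:,::-1])
P=pts(d,[[u,v] for v in range(280,310,1) for u in(275,300,325)]);print(P[(P[:,2]>70)&(P[:,1]>165)][:,2].max() if len(P) else 0)
v,u=np.mgrid[0:420,0:560];P=pts(d,np.c_[u.ravel(),v.ravel()]);m=(np.hypot(P[:,0]-457,P[:,1]-182)<40)&(P[:,2]>60)&(P[:,2]<130);print(m.sum(),np.percentile(P[m],[5,50,95],axis=0).round(1))
hsv=cv2.cvtColor(t['color'],cv2.COLOR_RGB2HSV);P=pts(t,np.c_[u.ravel(),v.ravel()]);n=np.array([np.cos(np.radians(-77.4)),np.sin(np.radians(-77.4))]);w=P[:,:2]-[493.5,20]
yy=-w@n;xx=w@[-n[1],n[0]];m=(abs(xx)<72)&(yy<-150)&(yy>-255)&(hsv[...,1].ravel()>110);print('corner',m.sum(),xx[m].mean(),yy[m].mean(),np.median(P[m,2]))
E
```

```text
clock: 14.85
position: [453.9, 177.5, 305.5]
orientation: [-0.015, 0.993, 0.112, 0.041]
force: [0.8, 0.3, 0.4]
finger_gap: 85.1
shift [-13.7   1.9 166. ] spin 0.4 yaw -77.0 pos [453.9 177.5 305.5] tz [ 0.078  0.039 -0.996] F [0.8 0.3 0.4] gap 85.1 t 14.85 q6 1.07
562.0854308863505
526 [[420.8 176.3  83.5]
 [456.4 186.5  90. ]
 [490.8 196.1  92.5]]
corner 116 3.709467526478218 -212.8948933940579 26.711673317399224
```

View pics/c6.png

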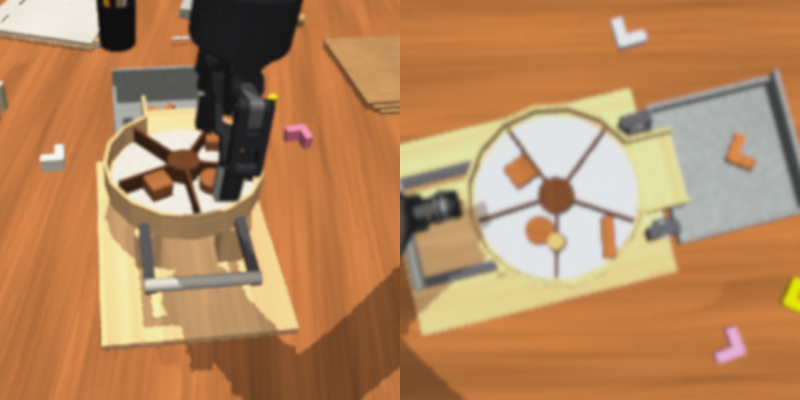

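The bar is back at its starting height and the carousel is level. The corner lies in the tray at carousel (4, -213) mm, its top at z ≈ 27. The gripper is clear of everything.

```bash
python3 -c "
from workcell import ctrl
print(ctrl.sign_off())"
```

```text
the job is handed in; nothing more can be done
None
```

The corner piece is in the catch tray, the carousel is back down, and the job was handed in about 15 s into the 54 s allowed. No verdict was reported.

- **Turning:** I gripped the peg and turned the wheel counter-clockwise until the corner's compartment faced the spout. The picture put it about 5° off centre, within the 12° allowed.
- **Tipping:** I lifted the bar to about 47°. The corner slid out, and the other three pieces stayed in the wheel. I then lowered it to the stop, released the bar and backed off.
- **Last checks:** The corner lies in the tray at about x +4, y -213 mm, with its top at 27 mm. The bar is back at its starting height of about 90 mm at its top surface. The gripper is clear, with forces near 0.

**What went less smoothly:**
- The tool drifted a few mm, mostly upward, during idle rows. I had to regrip the bar twice, once too high and once too low.
- Closing on the peg probably turned the wheel back about 10°. The TCP reading showed it, and I made it up in the turn.
- The tool leaned up to about 6° off vertical, with no visible effect.
- Setting down on the stop briefly gave about 45 N at the wrist, through the finger pads (limit 120 N).

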